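# Put the reagent bottles back in the graded bottle rack

### The job

Put the four white reagent bottles away in the bottle rack in order of size: the smallest bottle in the narrowest cup and so on up to the largest in the widest, each upright and fully down on the floor of the cup made for it. Keep the bottles upright while you move them, and leave the yellow tub and the timer where they are.

Things in the scene. Friction and masses are not known exactly. Their poses are not given: they have to be found in the camera images.
- bottle_small_mid (a point): smallest of the four white plastic reagent bottles: body 32 mm diameter, 64 mm tall, grey screw cap 21 mm diameter and 15 mm high, about 50 g. Stands upright on the bench at the start. The point is its centre, on its axis half-way up, 32 mm above its underside; z points up towards the cap. It can be gripped by the cap from above; the mass may differ by a third.
- bottle_medium_mid (a point): second smallest of the four white plastic reagent bottles: body 40 mm diameter, 84 mm tall, grey screw cap 25 mm diameter and 16 mm high, about 90 g. Stands upright on the bench at the start. The point is its centre, on its axis half-way up, 42 mm above its underside; z points up towards the cap. It can be gripped by the cap from above; the mass may differ by a third.
- bottle_large_mid (a point): second largest of the four white plastic reagent bottles: body 48 mm diameter, 104 mm tall, blue screw cap 28 mm diameter and 15 mm high, about 160 g. Stands upright on the bench at the start. The point is its centre, on its axis half-way up, 52 mm above its underside; z points up towards the cap. It can be gripped by the cap from above; the mass may differ by a third.
- bottle_largest_mid (a point): largest of the four white plastic reagent bottles: body 52 mm diameter, 124 mm tall, red screw cap 30 mm diameter and 18 mm high, about 200 g. Stands upright on the bench at the start. The point is its centre, on its axis half-way up, 62 mm above its underside; z points up towards the cap. It can be gripped by the cap from above; the mass may differ by a third.
- cup_small: first and narrowest of four touching aluminium cups in a straight row, in order of bore, on the grey rail of the bottle rack (247 mm long, on a fixed round foot, at any angle). Bored 35 mm for the 32 mm bottle; mouth flares to 45 mm. Origin on its axis at the inner floor, 19 mm above the bench; rim 15 mm above the floor (flare in the upper 11 mm). z up; the row runs along y, +y towards the narrowest cup.
- cup_medium: second of four touching aluminium cups in a straight row, in order of bore, on the grey rail of the bottle rack (247 mm long, on a fixed round foot, at any angle). Bored 43 mm for the 40 mm bottle; mouth flares to 53 mm. Origin on its axis at the inner floor, 19 mm above the bench; rim 15 mm above the floor (flare in the upper 11 mm). z up; the row runs along y, +y towards the narrowest cup.
- cup_large: third of four touching aluminium cups in a straight row, in order of bore, on the grey rail of the bottle rack (247 mm long, on a fixed round foot, at any angle). Bored 51 mm for the 48 mm bottle; mouth flares to 61 mm. Origin on its axis at the inner floor, 19 mm above the bench; rim 15 mm above the floor (flare in the upper 11 mm). z up; the row runs along y, +y towards the narrowest cup.
- cup_largest: fourth and widest of four touching aluminium cups in a straight row, in order of bore, on the grey rail of the bottle rack (247 mm long, on a fixed round foot, at any angle). Bored 55 mm for the 52 mm bottle; mouth flares to 65 mm. Origin on its axis at the inner floor, 19 mm above the bench; rim 15 mm above the floor (flare in the upper 11 mm). z up; the row runs along y, +y towards the narrowest cup.
- yellow_tub: yellow wipes tub with lid, 67 mm diameter, 90 mm tall, a bystander that stays where it is. Origin at the centre of its underside. (A tall fixed instrument closes the bench at the back and left, its face 0.10 to 0.15 m beyond the farthest bottles and cups; a monitor stands near on the right: come in from the robot side.)
- timer: flat white bench timer, 68 x 64 x 19 mm, a bystander that stays where it is. Origin at the centre of its underside.
Not all that is in view belongs to the job. What is shaped like the part that bears bottle_small_mid but green or orange is not meant.

How it is judged:
At the end, for the whole second after the job is handed in: Each of the four bottles stands in its own cup of the rack: axis within 8 mm of the cup's, underside within 4 mm of the cup's inner floor, tilted less than 0.1 rad, at rest and released (horizontal distance between bottle_small_mid and cup_small below 0.008 m and z of bottle_small_mid in the frame of cup_small between 0.028 and 0.036 m and angle between each of bottle_small_mid, bottle_medium_mid, bottle_large_mid, bottle_largest_mid's own z axis and vertical below 0.1 rad and linear speed of each of bottle_small, bottle_medium, bottle_large, bottle_largest below 0.02 m/s and horizontal distance between bottle_medium_mid and cup_medium below 0.008 m and z of bottle_medium_mid in the frame of cup_medium between 0.038 and 0.046 m and horizontal distance between bottle_large_mid and cup_large below 0.008 m and z of bottle_large_mid in the frame of cup_large between 0.048 and 0.056 m and horizontal distance between bottle_largest_mid and cup_largest below 0.008 m and z of bottle_largest_mid in the frame of cup_largest between 0.058 and 0.066 m); the robot touches nothing.
It fails at once if a bottle is knocked over (angle between any of bottle_small_mid, bottle_medium_mid, bottle_large_mid, bottle_largest_mid's own z axis and vertical above 0.6 rad).
It fails at once if the yellow tub is pushed from its place (distance of yellow_tub from where it was at the start of the episode above 0.02 m).
It fails at once if the timer is pushed from its place (distance of timer from where it was at the start of the episode above 0.02 m).
It also fails if it takes over 128 s, if anything falls off the work surface, if the arm or the gripper's body presses on something with over 40 N, if the wrist force passes 120 N, or if a joint passes its speed limit or range.

### The arm

A 6-joint arm with a two-finger parallel gripper is mounted at the origin on the work surface; the furniture and walls round the work are solid. World frame = base frame: x ahead of the robot, y to its left, z up, the work surface at z = 0. Lengths are in m, angles in rad, forces in N, time in s.
With the tool pointing down it reaches from about 0.3 to 0.775 m from the base axis. Payload 14.6 kg.
Tool frame: the origin (TCP) lies at the centre of the arm's flange, where the gripper is bolted on; the fingertips stand 199 mm ahead of it and the grasp point (between the pads) lies 180 mm ahead of it; z points along the fingers, y is the line along which they close (so a half turn about z gives the same grasp; the last joint's range is limited). The gripper opens to 94 mm and grips with 3 to 60 N. Pads are 16 mm wide; open, the fingers measure 119 mm over their backs; the gripper's body (75 mm by 177 mm) begins 78 mm behind the grasp point.
Start: joints at [1.075, 0.3, 1.521, -0, 1.321, -0.067], TCP at [0.229, 0.5, 0.405] pointing down, gripper open.
Joint ranges: [-3.03, 3.03], [-0.79, 2.21], [0.23, 2.52], [-1.04, 4.18], [0, 3.07], [-2.55, 2.55]. Speed limits (rad/s): [2.22, 2.22, 2.57, 3.14, 3.14, 3.14].

### API

Orientations are given as [roll, pitch, yaw] about the fixed x, y, z axes, in that order (R = Rz(yaw) Ry(pitch) Rx(roll)).
In Python, from station import ctrl gives the robot as it stands. The module is installed in compiled form; this text tells all that it offers.
- The arm moves only by the tool servo_tool, never from a script. Its argument "motion" is a list of rows, each a list of 5 numbers: the closure, from 0 (fully open) to 1 (shut), then the shift along the world's x, y, z in cm, then the turn about the world's z in degrees. A call has 1 to 20 rows; each row is the pose to reach, as a shift and turn from the pose commanded when the call began; what a row does not reach only later rows make up. A row lasts 1/8 s, in which the tool goes at most 62.5 mm and 10.7 degrees, less where a joint would pass 70% of its speed; a pose out of reach is approached as far as the arm can. A call with a gripper value outside its range is refused whole. The fingers move at their own pace and stop on an object; "squeeze" is the grip in N (left out, the last holds). Time passes only in rows, so rows that repeat a pose let the fingers close. It gives the time, the measured TCP pose, the force, the opening and the grip force at its end, in the units of the state.
- ctrl.get_obs(): the state, without advancing time (a new reading comes with each control period).
- ctrl.camera(name): name is "scene" or "top" or "wrist"; returns a dict with "image" (480x640x3 uint8, red, green, blue), "fx", "fy", "cx", "cy" (pixels), "camera_from_world" (4x4, takes a point from world to camera coordinates); the wrist camera has in their place "hand_eye" (4x4, takes a point from camera to tool coordinates, whose origin is the TCP and whose axes are the flange's). Camera axes: x right, y up, looking along -z (the intrinsics and any distortion apply to the point x, -y, -z); pixel columns grow to the right and rows downward; lengths in m; the calibration is good to about 2 mm. A picture is of the moment at which its call begins: read the wrist's pose just before it. There is no depth.
- ctrl.hand_in(): hands the job in; it is judged then, once.
The state is a dict: "time_s": time; "qpos": joint angles; "joint_vel": joint speeds; "tau": joint torques, N m; "ee_pos": TCP position; "eef_rot": TCP orientation; "force": force on the tool from outside, world axes, zero at the start; "moment": the same for the moment, N m; "grip_width": finger opening in m; "grip_force": force on a finger pad.
Only numpy, scipy, OpenCV 4.12 (cv2) and the standard library are available. Lean on these libraries where they do the work, as an engineer would, in place of code of your own. Each camera call takes 0.05 s, during which the arm holds its last target. There are 200 camera calls.

## Working session

There is one attempt and no reset: what is moved stays moved. The work goes in short steps, Python scripts to look and compute and a tool call to move; the robot and the scene stay as the last step left them, time stands still between calls to the robot, and variables do not carry over. Pictures are saved under pics/ and viewed, at most 14 in all, crops included, and the job is handed in when it is done.

Besides the shell and the picture viewer there is one more tool, called by a JSON object that holds its "fn" and its "kwargs", one argument or row to a line. servo_tool: Moves the arm, as the interface text tells. Its arguments: {"type":"object","properties":{"motion":{"type":"array","items":{"type":"array","items":{"type":"number"}}},"squeeze":{"type":"number"}},"required":["motion"]}

```bash
mkdir -p pics; python3 - <<'E'
from station import ctrl
import cv2,pickle
o=ctrl.get_obs();print({k:o[k] for k in('time_s','ee_pos','eef_rot','grip_width','force')})
d={}
for n in('scene','top','wrist'):
    c=ctrl.camera(n);d[n]=c;cv2.imwrite(f'pics/{n}0.png',c['image'][:,:,::-1])
    print(n,{k:v for k,v in c.items() if k!='image'})
d['obs']=o
pickle.dump(d,open('c0.pkl','wb'))
E
```

```text
{'time_s': 0.0, 'ee_pos': array([0.22865315, 0.50018105, 0.40407231]), 'eef_rot': array([-3.14039303e+00, -3.98007603e-05,  2.71281015e+00]), 'grip_width': 0.09405202513270593, 'force': array([-0.33610703, -1.02378603,  0.34177441])}
scene {'fx': 566.9731930621939, 'fy': 566.9731930621939, 'cx': 328.7063498816347, 'cy': 240.05829524767432, 'camera_from_world': array([[-0.85568421, -0.51732718,  0.01330879,  0.38363485],
       [ 0.28349322, -0.4470861 ,  0.84837823, -0.21001224],
       [-0.43293894,  0.7297168 ,  0.52922326, -0.85638591],
       [ 0.        ,  0.        ,  0.        ,  1.        ]])}
top {'fx': 476.52291092339897, 'fy': 476.52291092339897, 'cx': 320.6042231211571, 'cy': 246.1966284352149, 'camera_from_world': array([[-0.09855792, -0.99512974, -0.00177272,  0.01690833],
       [ 0.97210641, -0.09665837,  0.21369672, -0.46649371],
       [-0.21282731,  0.01933823,  0.97689844, -0.93500703],
       [ 0.        ,  0.        ,  0.        ,  1.        ]])}
wrist {'fx': 342.495397516634, 'fy': 342.495397516634, 'cx': 322.95139842834436, 'cy': 239.19491958797278, 'hand_eye': array([[ 1.86885509e-04,  9.64964188e-01,  2.62381558e-01,
         7.69707748e-02],
       [ 9.99999687e-01, -3.81938717e-04,  6.92395207e-04,
        -5.12723092e-04],
       [ 7.68350254e-04,  2.62381346e-01, -9.64963957e-01,
         2.09422514e-02],
       [ 0.00000000e+00,  0.00000000e+00,  0.00000000e+00,
         1.00000000e+00]])}
```

View pics/top0.png

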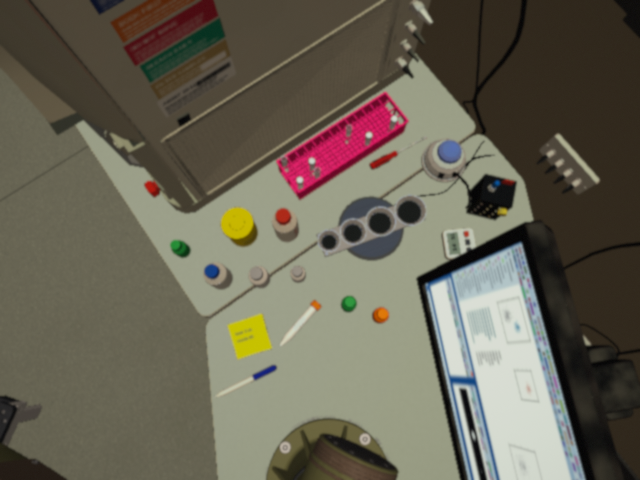

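View pics/scene0.png

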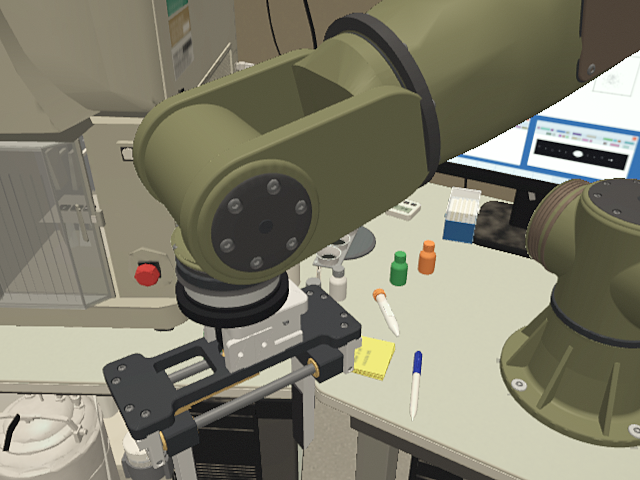

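Top view: the four wanted bottles have caps at red (284,217), blue (213,272), grey medium (259,272) and grey small (298,271). Lookalikes are the green bottles (179,247) and (349,302), the orange one (380,315) and the blue-lidded jar (447,152), none of them wanted. Cup mouths are at (329,241), (353,231), (380,220) and (410,208), narrowest first. The tub is at (238,224) and the timer at (459,243). In the scene view the arm hides most of the work.

```bash
cat > h.py <<'E'
import numpy as np,cv2,pickle
from scipy.spatial.transform import Rotation as R
def ray(c,u,v,z,obs=None):
    d=np.array([(u-c['cx'])/c['fx'],-(v-c['cy'])/c['fy'],-1.])
    if obs is None: T=np.linalg.inv(c['camera_from_world'])
    else:
        W=np.eye(4);W[:3,:3]=R.from_euler('xyz',obs['eef_rot']).as_matrix();W[:3,3]=obs['ee_pos'];T=W@c['hand_eye']
    D=T[:3,:3]@d;o=T[:3,3];return o+D*(z-o[2])/D[2]
E
python3 - <<'E'
from h import *
d=pickle.load(open('c0.pkl','rb'));c=d['top'];im=c['image']
cv2.imwrite('pics/crop1.png',cv2.resize(im[190:310,160:440][:,:,::-1],None,fx=2.85,fy=2.85,interpolation=cv2.INTER_CUBIC))
h=cv2.cvtColor(im,cv2.COLOR_RGB2HSV)
def cen(m,x0,y0,x1,y1):
    s=m[y0:y1,x0:x1].astype(np.uint8);n,l,st,ce=cv2.connectedComponentsWithStats(s);i=1+np.argmax(st[1:,4]);return ce[i]+[x0,y0],st[i]
H,S,V=[h[...,i] for i in range(3)]
red=((H<8)|(H>172))&(S>130)
blue=(H>100)&(H<125)&(S>130)
dark=V<75
for n,m,b,z in[('red',red,(265,200,305,240),.142),('blue',blue,(195,255,235,290),.119),
 ('c1',dark,(316,228,341,254),.034),('c2',dark,(341,219,366,245),.034),('c3',dark,(366,206,395,234),.034),('c4',dark,(396,194,426,224),.034)]:
    p,st=cen(m,*b);print(n,p.round(1),st,ray(c,*p,z).round(4))
for n,p,z in[('med',(259,272),.1),('small',(298,271),.079),('tub',(238,224),.09),('timer',(459,243),.019),('green',(179,247),.079),('green2',(349,302),.079),('tl',(280,160),.05),('pinkcorner',(298,196),.02)]:
    print(n,ray(c,*p,z).round(4))
E
```

```text
red [282.9 216.1] [ 11   9  15  16 188] [0.5112 0.0381 0.142 ]
blue [211.4 271. ] [ 10  10  14  13 131] [0.4235 0.1834 0.119 ]
c1 [328.6 241.6] [  6   7  14  14 162] [ 0.4778 -0.0472  0.034 ]
c2 [352.5 232.6] [  3   5  18  18 255] [ 0.4922 -0.0997  0.034 ]
c3 [379.6 222.4] [  3   7  22  20 359] [ 0.5085 -0.1595  0.034 ]
c4 [409.1 211.5] [  2   7  23  22 409] [ 0.5263 -0.2253  0.034 ]
med [0.4159 0.0957 0.1   ]
small [0.414  0.0209 0.079 ]
tub [0.519  0.1318 0.09  ]
timer [ 0.4504 -0.3249  0.019 ]
green [0.4861 0.2543 0.079 ]
green2 [ 0.343  -0.0729  0.079 ]
tl [0.6638 0.0391 0.05  ]
pinkcorner [0.5891 0.0082 0.02  ]
```

View pics/crop1.png

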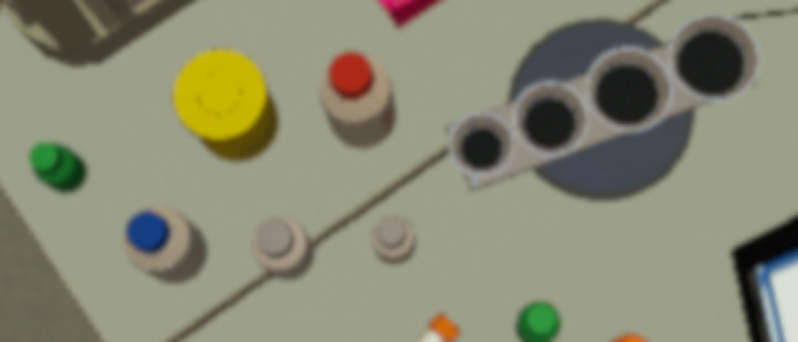

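View pics/wrist0.png

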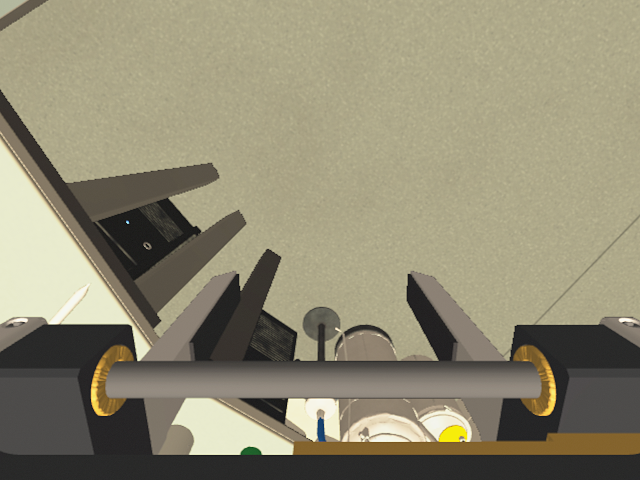

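Crop: cap centres are red (350,73), blue (148,230), medium grey (274,238) and small grey (391,233). The white bodies are clear under them, and the green ones at (48,165) and (540,322) are excluded. The wrist view shows the floor and the fingers. Next I go above the bottles with the closing line perpendicular to the rack row (yaw ≈105°).

{"fn": "servo_tool", "kwargs": {
  "motion": [
    [0, 2, -5, 3, -6],
    [0, 4, -9, 4.6, -12],
    [0, 6, -13, 4.6, -18],
    [0, 9, -18, 4.6, -24],
    [0, 12, -23, 4.6, -30],
    [0, 15, -29, 4.6, -36],
    [0, 18, -35, 4.6, -42],
    [0, 20, -39, 4.6, -47],
    [0, 21, -41, 4.6, -50.4],
    [0, 21, -41, 4.6, -50.4],
    [0, 21, -41, 4.6, -50.4],
    [0, 21, -41, 4.6, -50.4]
  ]
}}

```text
time_s: 1.65
ee_pos: [0.4383, 0.0911, 0.4507]
eef_rot: [3.142, -0.0, 1.835]
force: [-1.0, 0.1, 0.3]
grip_width: 0.094
grip_force: 0.0
```

```bash
cat >> h.py <<'E'
def snap(n):
    from station import ctrl
    o=ctrl.get_obs();c=ctrl.camera('wrist');c['obs']=o
    pickle.dump(c,open(n+'.pkl','wb'));cv2.imwrite(f'pics/{n}.png',c['image'][:,:,::-1])
    print(o['ee_pos'].round(4),o['eef_rot'].round(4));return c
E
python3 -c "
from h import *
snap('w1')
d=pickle.load(open('c0.pkl','rb'))['top']
for z in(.2,.35,.5):print(ray(d,422,280,z).round(3),ray(d,545,228,z).round(3))"
```

```text
[0.4383 0.0911 0.4507] [ 3.1416e+00 -1.0000e-04  1.8353e+00]
[ 0.357 -0.194  0.2  ] [ 0.427 -0.422  0.2  ]
[ 0.338 -0.16   0.35 ] [ 0.395 -0.346  0.35 ]
[ 0.32  -0.126  0.5  ] [ 0.364 -0.27   0.5  ]
```

View pics/w1.png

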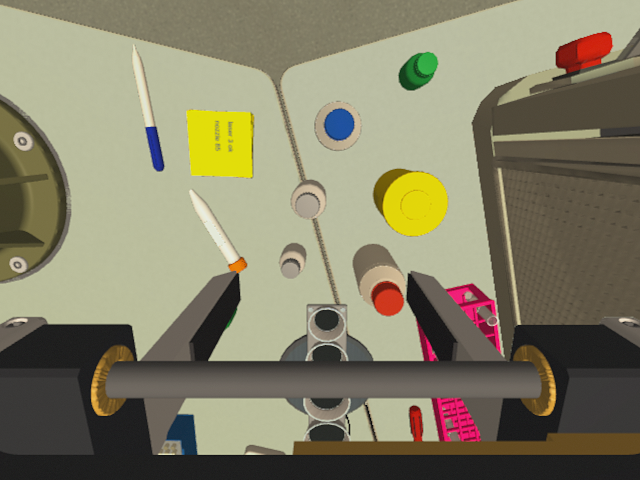

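Wrist view: caps at red (387,299), blue (340,124), medium grey (307,205) and small grey (290,268). Cups 1 and 2 are at (327,321) and (327,348), and the tub at (414,203). I'll compute positions under both height hypotheses (cap included or not).

```bash
python3 - <<'E'
from h import *
from scipy.optimize import least_squares
t=pickle.load(open('c0.pkl','rb'))['top'];w=pickle.load(open('w1.pkl','rb'))
h=cv2.cvtColor(w['image'],cv2.COLOR_RGB2HSV)
H,S,V=[h[...,i] for i in range(3)]
def cc(m,p,r=30):
    l=cv2.connectedComponentsWithStats(m.astype(np.uint8));return l[3][l[1][p[1],p[0]]],l[2][l[1][p[1],p[0]]]
print(cc(((H<8)|(H>172))&(S>150)&(V>150),(387,299)),cc((H>100)&(H<125)&(S>130),(340,124)))
for n,pw,pt,zs in[('red',(388,299),(282.9,216.1),(.124,.142)),('blue',(340,124),(211.4,271),(.104,.119)),('med',(307,205),(256.1,273.5),(.084,.1)),('small',(290,268),(297.2,271.8),(.064,.079))]:
    for z in zs: print(n,z,ray(w,*pw,z,w['obs'])[:2].round(4),ray(t,*pt,z)[:2].round(4))
print(ray(w,327,321,.034,w['obs']).round(4))
cv2.imwrite('pics/cr2.png',cv2.resize(w['image'][90:340,260:420][:,:,::-1],None,fx=2.4,fy=2.4,interpolation=cv2.INTER_CUBIC))
E
```

```text
(array([388.74049587, 301.9338843 ]), array([375, 289,  29,  27, 605], dtype=int32)) (array([338.86845827, 124.00848656]), array([325, 109,  29,  31, 707], dtype=int32))
red 0.124 [0.5159 0.0425] [0.5165 0.039 ]
red 0.142 [0.5101 0.0497] [0.5112 0.038 ]
blue 0.104 [0.4273 0.1869] [0.4263 0.1866]
blue 0.119 [0.4268 0.1859] [0.4235 0.1833]
med 0.084 [0.4169 0.1041] [0.4163 0.1034]
med 0.1 [0.4169 0.1069] [0.4136 0.1015]
small 0.064 [0.4163 0.0259] [0.415  0.0232]
small 0.079 [0.4163 0.0316] [0.4125 0.0226]
[ 0.479  -0.0431  0.034 ]
```

View pics/cr2.png

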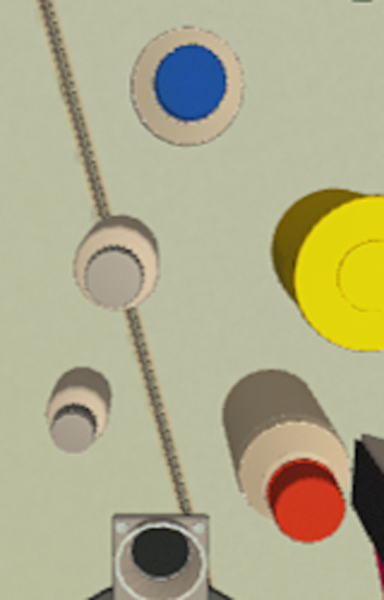

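Both views agree with the heights including the caps (64/84/104/124 mm). Now one look at the rack from above.

{"fn": "servo_tool", "kwargs": {
  "motion": [
    [0, 1.5, -5, 0, 0],
    [0, 3, -10, 0, 0],
    [0, 4.5, -16, 0, 0],
    [0, 6, -22, 0, 0],
    [0, 6, -22, 0, 0],
    [0, 6, -22, 0, 0],
    [0, 6, -22, 0, 0]
  ]
}}

```text
time_s: 2.58
ee_pos: [0.4986, -0.1284, 0.4509]
eef_rot: [3.141, 0.0, 1.835]
force: [-0.2, 0.4, 0.6]
grip_width: 0.0942
grip_force: 0.0
```

```bash
python3 - <<'E'
from h import *
snap('w2')
E
```

```text
[ 0.4986 -0.1284  0.4509] [3.1412e+00 1.0000e-04 1.8351e+00]
```

View pics/w2.png

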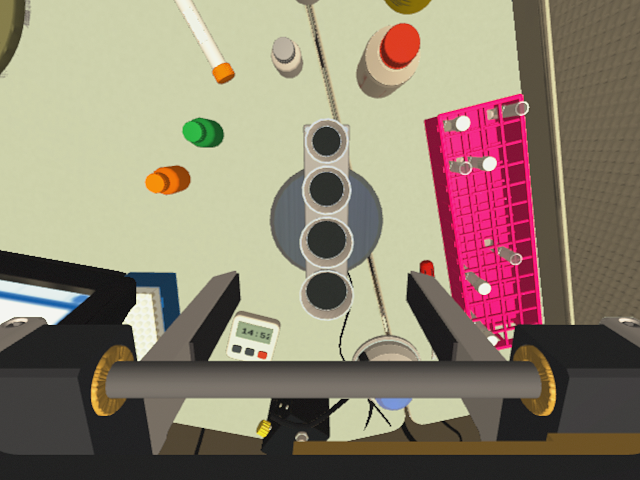

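Wrist view: rim centres are at about (326,140), (327,188), (327,241) and (327,295), narrowest at the top. The small bottle's cap is at (285,48), red cap at (402,45) and timer at (255,336).

```bash
python3 - <<'E'
from h import *
w=pickle.load(open('w2.pkl','rb'));im=w['image'];o=w['obs']
V=cv2.cvtColor(im,cv2.COLOR_RGB2HSV)[...,2]
l=cv2.connectedComponentsWithStats((V<95).astype(np.uint8))
P=[]
for p in[(326,140),(327,188),(327,241),(327,295)]:
    i=l[1][p[1],p[0]];c=l[3][i];print(l[2][i],c.round(1),ray(w,*c,.021,o)[:2].round(4),'rim',ray(w,*p,.034,o)[:2].round(4));P.append(ray(w,*c,.021,o)[:2])
    cs,_=cv2.findContours((l[1]==i).astype(np.uint8),0,2);e=cv2.fitEllipse(max(cs,key=len));print(e[0],e[1],'mm at .021:',np.array(e[1])*(w['obs']['ee_pos'][2]-.04)/342*1000)
P=np.array(P);print(np.linalg.norm(np.diff(P,axis=0),axis=1),np.degrees(np.arctan2(*(P[0]-P[3])[::-1])))
print('small',ray(w,285,46,.064,o).round(4),'red',ray(w,402,42,.124,o).round(4))
cv2.imwrite('pics/cr3.png',cv2.resize(im[110:330,270:385][:,:,::-1],None,fx=2.7,fy=2.7,interpolation=cv2.INTER_CUBIC))
E
```

```text
[313 127  27  29 612] [326.  140.8] [ 0.4797 -0.0487] rim [ 0.4794 -0.0481]
(326.0576477050781, 140.8284912109375) (26.453140258789062, 27.86085319519043) mm at .021: [31.78298709 33.47432966]
[310 172  33  34 861] [326.  188.5] [ 0.4942 -0.1014] rim [ 0.4945 -0.099 ]
(325.99053955078125, 188.57127380371094) (32.07002258300781, 32.63010025024414) mm at .021: [38.53157333 39.20449689]
[ 308  221   38   37 1106] [326.1 239. ] [ 0.5106 -0.1614] rim [ 0.5113 -0.1601]
(326.0454406738281, 239.0494384765625) (36.33195495605469, 37.04580307006836) mm at .021: [43.65221082 44.50988689]
[ 306  272   40   38 1143] [326.  290.5] [ 0.5287 -0.2278] rim [ 0.5299 -0.2279]
(326.05303955078125, 290.5047607421875) (36.01023483276367, 38.65235900878906) mm at .021: [43.2656697  46.44013586]
[0.05458047 0.06226595 0.0688198 ] 105.28814860173567
small [0.4185 0.0247 0.064 ] red [0.5179 0.0389 0.124 ]
```

View pics/cr3.png

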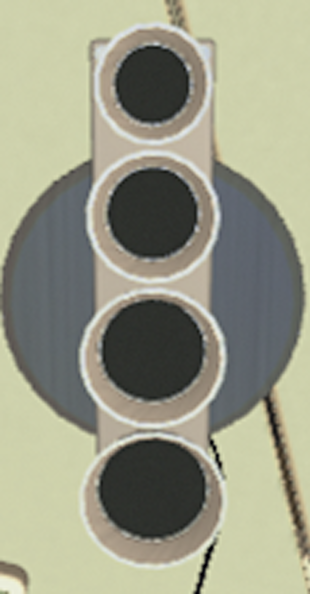

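{"fn": "servo_tool", "kwargs": {
  "motion": [
    [0, -2, 4, 0, 0],
    [0, -4, 8, 0, 0],
    [0, -6, 12, -3, 0],
    [0, -8.2, 15.3, -6, 0],
    [0, -8.2, 15.3, -10, 0],
    [0, -8.2, 15.3, -12, 0],
    [0, -8.2, 15.3, -12, 0],
    [0, -8.2, 15.3, -12, 0]
  ]
}}

```text
time_s: 3.62
ee_pos: [0.4168, 0.0235, 0.3317]
eef_rot: [3.14, 0.0, 1.834]
force: [-0.6, 0.0, -1.1]
grip_width: 0.094
grip_force: 0.0
```

```bash
python3 - <<'E'
from h import *
w=snap('w3');im=w['image'];o=w['obs']
M=R.from_euler('xyz',o['eef_rot']).as_matrix()
def proj(p):
    q=np.linalg.inv(w['hand_eye'])@np.append(M.T@(np.array(p)-o['ee_pos']),1);return w['cx']+w['fx']*q[0]/-q[2],w['cy']-w['fy']*q[1]/-q[2]
u,v=proj((.4165,.0245,.064));print(u,v)
u,v=int(u),int(v);cv2.imwrite('pics/w3c.png',cv2.resize(im[v-60:v+60,u-60:u+60][:,:,::-1],None,fx=4,fy=4));print(u-60,v-60)
E
```

```text
[0.4168 0.0235 0.3317] [3.1402e+00 4.0000e-04 1.8338e+00]
323.75959452500393 249.3372948810171
263 189
```

View pics/w3c.png

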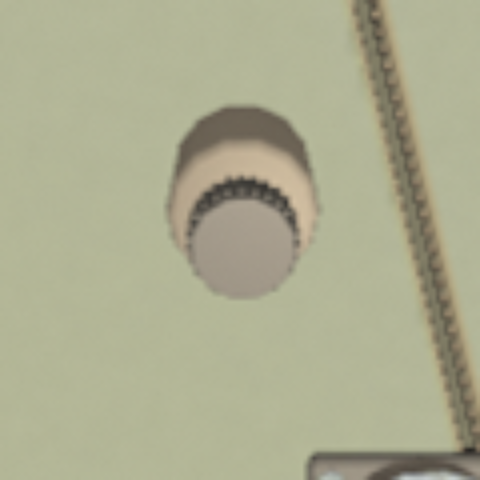

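The cap is at crop (244,248), i.e. pixel (324,251), within 2 px of predicted (324,249). The bottle is under the grasp axis, so I descend and grip.

{"fn": "servo_tool", "kwargs": {
  "motion": [
    [0, 0, 0, -3, 0],
    [0, 0, 0, -6, 0],
    [0, 0, 0, -8.1, 0],
    [0, 0, 0, -8.1, 0],
    [0.4, 0, 0, -8.1, 0],
    [0.6, 0, 0, -8.1, 0],
    [1, 0, 0, -8.1, 0],
    [1, 0, 0, -8.1, 0],
    [1, 0, 0, -8.1, 0],
    [1, 0, 0, -8.1, 0],
    [1, 0, 0, -8.1, 0],
    [1, 0, 0, -8.1, 0]
  ],
  "squeeze": 20
}}

```text
time_s: 5.18
ee_pos: [0.4167, 0.0232, 0.2496]
eef_rot: [-3.142, 0.0, 1.833]
force: [-0.9, 0.7, -0.1]
grip_width: 0.0203
grip_force: 20.0
```

{"fn": "servo_tool", "kwargs": {
  "motion": [
    [1, 0, 0, 2, 0],
    [1, 0, 0, 5, 0],
    [1, 0, 0, 7, 0],
    [1, 2, -2.5, 7, 0],
    [1, 4, -5, 7, 0],
    [1, 6.3, -7.15, 7, 0],
    [1, 6.3, -7.15, 6, 0],
    [1, 6.3, -7.15, 5, 0],
    [1, 6.3, -7.15, 5, 0],
    [1, 6.3, -7.15, 5, 0]
  ]
}}

```text
time_s: 6.42
ee_pos: [0.4795, -0.0479, 0.2998]
eef_rot: [3.141, 0.0, 1.834]
force: [-0.3, 0.4, -1.2]
grip_width: 0.0203
grip_force: 20.0
```

```bash
python3 - <<'E'
from h import *
w=snap('w4');im=w['image']
cv2.imwrite('pics/w4c.png',cv2.resize(im[200:400,220:430][:,:,::-1],None,fx=2.8,fy=2.8))
E
```

```text
[ 0.4795 -0.0479  0.2998] [3.1415 0.     1.8338]
```

View pics/w4c.png

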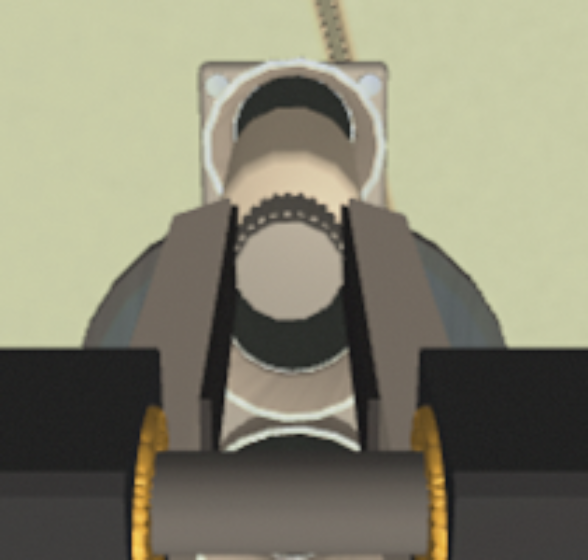

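The bottle hangs upright with its body at crop x≈290 over the cup 1 rim at x≈295, about 1 mm off and well inside the flare. Lower it.

{"fn": "servo_tool", "kwargs": {
  "motion": [
    [1, 0, 0, -1, 0],
    [1, 0, 0, -1.8, 0],
    [1, 0, 0, -2.4, 0],
    [1, 0, 0, -2.8, 0],
    [1, 0, 0, -3.1, 0],
    [1, 0, 0, -3.1, 0],
    [1, 0, 0, -3.1, 0]
  ]
}}

```text
time_s: 7.35
ee_pos: [0.4797, -0.0483, 0.2687]
eef_rot: [3.142, 0.0, 1.833]
force: [-0.1, -0.6, -0.5]
grip_width: 0.0204
grip_force: 20.0
```

{"fn": "servo_tool", "kwargs": {
  "motion": [
    [0.6, 0, 0, 0, 0],
    [0.3, 0, 0, 0, 0],
    [0.2, 0, 0, 0, 0],
    [0, 0, 0, 0, 0],
    [0, 0, 0, 3, 0],
    [0, 0, 0, 6, 0],
    [0, 0, 0, 9.5, 0],
    [0, -2, 4, 9.5, 0],
    [0, -4, 9, 9.5, 0],
    [0, -6.3, 15.15, 9.5, 0],
    [0, -6.3, 15.15, 9, 0],
    [0, -6.3, 15.15, 9, 0],
    [0, -6.3, 15.15, 9, 0]
  ]
}}

```text
time_s: 8.98
ee_pos: [0.4171, 0.1023, 0.3587]
eef_rot: [-3.142, 0.0, 1.832]
force: [0.6, -0.0, 0.5]
grip_width: 0.094
grip_force: 0.0
```

```bash
cat >> h.py <<'E'
def proj(w,p):
    o=w['obs'];M=R.from_euler('xyz',o['eef_rot']).as_matrix()
    q=np.linalg.inv(w['hand_eye'])@np.append(M.T@(np.array(p)-o['ee_pos']),1);return np.array([w['cx']+w['fx']*q[0]/-q[2],w['cy']-w['fy']*q[1]/-q[2]])
def capfind(w,p,r):
    # circular cap top near projected p
    u,v=proj(w,p);g=cv2.cvtColor(w['image'],cv2.COLOR_RGB2GRAY);R0=45;a=int(u)-R0;b=int(v)-R0
    rp=r*342.5/(w['obs']['ee_pos'][2]-.02-p[2])
    c=cv2.HoughCircles(cv2.resize(g[b:b+90,a:a+90],None,fx=4,fy=4,interpolation=cv2.INTER_CUBIC),cv2.HOUGH_GRADIENT,1,20,param1=60,param2=12,minRadius=int(3.6*rp),maxRadius=int(4.5*rp))
    print('pred',(u,v),rp)
    for x,y,k in c[0][:4]: q=(x/4+a,y/4+b);print(np.round(q,1),round(k/4,1),ray(w,*q,p[2],w['obs'])[:2].round(4))
E
python3 - <<'E'
from h import *
w=snap('w5');capfind(w,(.4166,.1032,.084),.0125)
capfind(pickle.load(open('w3.pkl','rb')),(.4165,.0245,.064),.0105)
E
```

```text
[0.4171 0.1023 0.3587] [-3.1415e+00  1.0000e-04  1.8316e+00]
pred (np.float64(323.9133599950032), np.float64(246.80581027768224)) 16.811037434865735
[324.9 247.1] 15.3 [0.4174 0.1031]
[324.9 242.1] 15.3 [0.4163 0.107 ]
[321.1 233.4] 17.2 [0.4118 0.113 ]
[325.9 222.1] 17.0 [0.413  0.1224]
pred (np.float64(323.75959452500393), np.float64(249.3372948810171)) 14.520071497963697
[323.9 249.9] 13.9 [0.4167 0.0241]
[325.6 239.1] 15.0 [0.4158 0.0326]
[320.4 241.1] 15.8 [0.4124 0.03  ]
[323.9 229.6] 14.7 [0.4126 0.0393]
```

Medium bottle confirmed at (.417,.103). Grip it.

{"fn": "servo_tool", "kwargs": {
  "motion": [
    [0, 0, 0, -3, 0],
    [0, 0, 0, -6, 0],
    [0, 0, 0, -9, 0],
    [0, 0, 0, -9, 0],
    [0.4, 0, 0, -9, 0],
    [0.6, 0, 0, -9, 0],
    [1, 0, 0, -9, 0],
    [1, 0, 0, -9, 0],
    [1, 0, 0, -9, 0],
    [1, 0, 0, -9, 0],
    [1, 0, 0, -9, 0],
    [1, 0, 0, -9, 0]
  ],
  "squeeze": 25
}}

```text
time_s: 10.52
ee_pos: [0.4167, 0.1032, 0.2686]
eef_rot: [-3.142, -0.0, 1.833]
force: [0.4, -0.6, -0.8]
grip_width: 0.0245
grip_force: 25.0
```

{"fn": "servo_tool", "kwargs": {
  "motion": [
    [1, 0, 0, 3, 0],
    [1, 0, 0, 7, 0],
    [1, 0, 0, 11, 0],
    [1, 0, 0, 13, 0],
    [1, 1.5, -4, 13, 0],
    [1, 3.2, -8.5, 13, 0],
    [1, 5, -13, 13, 0],
    [1, 6.5, -17, 13, 0],
    [1, 7.8, -20.4, 13, 0],
    [1, 7.8, -20.4, 12, 0],
    [1, 7.8, -20.4, 9, 0],
    [1, 7.8, -20.4, 6, 0],
    [1, 7.8, -20.4, 5, 0],
    [1, 7.8, -20.4, 5, 0]
  ]
}}

```text
time_s: 12.28
ee_pos: [0.4947, -0.1004, 0.3186]
eef_rot: [-3.141, -0.0, 1.834]
force: [0.5, -0.0, -0.7]
grip_width: 0.0243
grip_force: 25.0
```

{"fn": "servo_tool", "kwargs": {
  "motion": [
    [1, 0, 0, -1, 0],
    [1, 0, 0, -1.8, 0],
    [1, 0, 0, -2.4, 0],
    [1, 0, 0, -2.8, 0],
    [1, 0, 0, -3.1, 0],
    [1, 0, 0, -3.1, 0],
    [1, 0, 0, -3.1, 0]
  ]
}}

```text
time_s: 13.15
ee_pos: [0.4947, -0.1008, 0.2877]
eef_rot: [3.142, 0.0, 1.833]
force: [-0.5, 0.2, -0.4]
grip_width: 0.0242
grip_force: 25.0
```

{"fn": "servo_tool", "kwargs": {
  "motion": [
    [0.6, 0, 0, 0, 0],
    [0.3, 0, 0, 0, 0],
    [0.2, 0, 0, 0, 0],
    [0, 0, 0, 0, 0],
    [0, 0, 0, 3, 0],
    [0, 0, 0, 6, 0],
    [0, 0, 0, 10, 0],
    [0, -1.2, 5, 10, 0],
    [0, -2.4, 10, 10, 0],
    [0, -3.6, 15, 10, 0],
    [0, -4.8, 20, 10, 0],
    [0, -6, 25, 10, 0],
    [0, -6.8, 28.7, 9.5, 0],
    [0, -6.8, 28.7, 9, 0],
    [0, -6.8, 28.7, 9, 0],
    [0, -6.8, 28.7, 9, 0]
  ]
}}

```text
time_s: 15.15
ee_pos: [0.427, 0.1854, 0.3778]
eef_rot: [3.141, 0.0, 1.832]
force: [0.4, -0.2, -0.4]
grip_width: 0.0941
grip_force: 0.0
```

```bash
python3 - <<'E'
from h import *
w=snap('w6');capfind(w,(.427,.1865,.104),.014)
h=cv2.cvtColor(w['image'],cv2.COLOR_RGB2HSV);m=((h[...,0]>100)&(h[...,0]<125)&(h[...,1]>130)&(h[...,2]>120)).astype(np.uint8)
l=cv2.connectedComponentsWithStats(m);u,v=proj(w,(.427,.1865,.104)).astype(int);i=l[1][v,u];print(l[2][i],l[3][i])
E
```

```text
[0.427  0.1854 0.3778] [3.1415e+00 1.0000e-04 1.8319e+00]
pred (np.float64(324.6366364293567), np.float64(247.1002640915316)) 18.893062693658266
[325.1 243.1] 19.3 [0.4265 0.1897]
[318.4 231.4] 19.2 [0.4192 0.1973]
[330.1 229.1] 18.0 [0.4273 0.2013]
[320.9 240.1] 20.3 [0.4228 0.1911]
[308 230  34  32 840] [324.34404762 245.3952381 ]
```

{"fn": "servo_tool", "kwargs": {
  "motion": [
    [0, 0, 0, -3, 0],
    [0, 0, 0, -6, 0],
    [0, 0, 0, -8.8, 0],
    [0, 0, 0, -8.8, 0],
    [0.4, 0, 0, -8.8, 0],
    [0.6, 0, 0, -8.8, 0],
    [1, 0, 0, -8.8, 0],
    [1, 0, 0, -8.8, 0],
    [1, 0, 0, -8.8, 0],
    [1, 0, 0, -8.8, 0],
    [1, 0, 0, -8.8, 0],
    [1, 0, 0, -8.8, 0]
  ],
  "squeeze": 30
}}

```text
time_s: 16.7
ee_pos: [0.4267, 0.1862, 0.2896]
eef_rot: [3.142, 0.0, 1.833]
force: [0.9, -0.5, -0.1]
grip_width: 0.0269
grip_force: 30.0
```

{"fn": "servo_tool", "kwargs": {
  "motion": [
    [1, 0, 0, 3, 0],
    [1, 0, 0, 7, 0],
    [1, 0, 0, 11, 0],
    [1, 0, 0, 15, 0],
    [1, 1, -4, 15, 0],
    [1, 2.1, -8.7, 15, 0],
    [1, 3.2, -13.5, 15, 0],
    [1, 4.4, -18.5, 15, 0],
    [1, 5.6, -23.5, 15, 0],
    [1, 6.8, -28.5, 15, 0],
    [1, 7.8, -32.5, 15, 0],
    [1, 8.4, -34.7, 15, 0],
    [1, 8.4, -34.7, 14, 0],
    [1, 8.4, -34.7, 11, 0],
    [1, 8.4, -34.7, 8, 0],
    [1, 8.4, -34.7, 6, 0],
    [1, 8.4, -34.7, 5, 0],
    [1, 8.4, -34.7, 5, 0],
    [1, 8.4, -34.7, 5, 0]
  ]
}}

```text
time_s: 19.08
ee_pos: [0.5108, -0.1605, 0.3405]
eef_rot: [3.141, 0.001, 1.834]
force: [-0.3, -0.2, -1.8]
grip_width: 0.027
grip_force: 30.0
```

{"fn": "servo_tool", "kwargs": {
  "motion": [
    [1, 0, 0, -1, 0],
    [1, 0, 0, -1.8, 0],
    [1, 0, 0, -2.4, 0],
    [1, 0, 0, -2.8, 0],
    [1, 0, 0, -3.1, 0],
    [1, 0, 0, -3.1, 0],
    [1, 0, 0, -3.1, 0]
  ]
}}

```text
time_s: 19.95
ee_pos: [0.5107, -0.1608, 0.3087]
eef_rot: [3.141, 0.0, 1.833]
force: [0.3, -2.0, -1.0]
grip_width: 0.027
grip_force: 30.0
```

{"fn": "servo_tool", "kwargs": {
  "motion": [
    [0.6, 0, 0, 0, 0],
    [0.3, 0, 0, 0, 0],
    [0.2, 0, 0, 0, 0],
    [0, 0, 0, 0, 0],
    [0, 0, 0, 3, 0],
    [0, 0, 0, 6, 0],
    [0, 0, 0, 9, 0],
    [0, 0.2, 5, 9, 0],
    [0, 0.3, 10, 9, 0],
    [0, 0.5, 15, 9, 0],
    [0, 0.6, 20, 9, 0],
    [0, 0.6, 20, 9, 0],
    [0, 0.6, 20, 9, 0],
    [0, 0.6, 20, 9, 0]
  ]
}}

```text
time_s: 21.7
ee_pos: [0.5167, 0.0382, 0.3987]
eef_rot: [-3.142, 0.0, 1.832]
force: [-0.6, -0.3, -0.5]
grip_width: 0.0941
grip_force: 0.0
```

```bash
python3 - <<'E'
from h import *
w=snap('w7');p=(.5168,.0393,.124);capfind(w,p,.015)
h=cv2.cvtColor(w['image'],cv2.COLOR_RGB2HSV);m=(((h[...,0]<8)|(h[...,0]>172))&(h[...,1]>130)&(h[...,2]>140)).astype(np.uint8)
l=cv2.connectedComponentsWithStats(m);u,v=proj(w,p).astype(int);i=l[1][v,u];print(l[2][i],l[3][i])
cv2.imwrite('pics/w7c.png',cv2.resize(w['image'][150:350,220:430][:,:,::-1],None,fx=2.8,fy=2.8))
E
```

```text
[0.5167 0.0382 0.3987] [-3.1416e+00  1.0000e-04  1.8318e+00]
pred (np.float64(324.7190940537243), np.float64(246.79338541813271)) 20.174016694664132
[326.4 247.6] 18.1 [0.5182 0.039 ]
[326.4 241.4] 18.1 [0.5169 0.0438]
[318.6 233.1] 21.8 [0.5095 0.0486]
[331.9 229.6] 22.1 [0.5185 0.0539]
[ 308  223   38   42 1114] [326.21543986 245.66517056]
```

View pics/w7c.png

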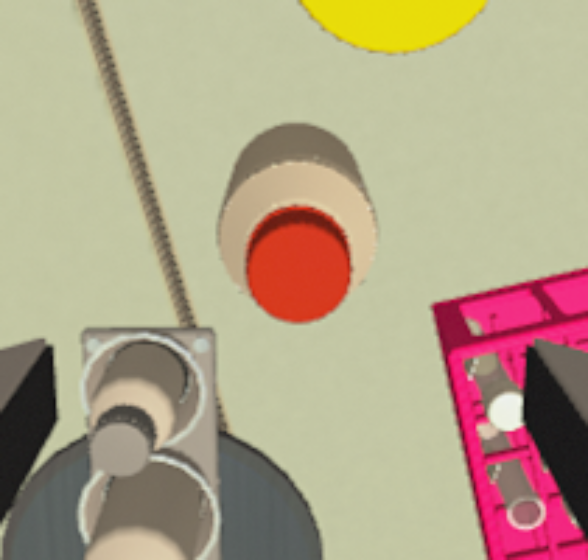

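The red cap is at crop (299,271), i.e. pixel (327,247), about 1.5 mm to +x. The bottles in cups 1 and 2 stand upright. Descend with that correction.

{"fn": "servo_tool", "kwargs": {
  "motion": [
    [0, 0.15, 0, -3, 0],
    [0, 0.15, 0, -6, 0],
    [0, 0.15, 0, -9.2, 0],
    [0, 0.15, 0, -9.2, 0],
    [0.4, 0.15, 0, -9.2, 0],
    [0.6, 0.15, 0, -9.2, 0],
    [1, 0.15, 0, -9.2, 0],
    [1, 0.15, 0, -9.2, 0],
    [1, 0.15, 0, -9.2, 0],
    [1, 0.15, 0, -9.2, 0],
    [1, 0.15, 0, -9.2, 0],
    [1, 0.15, 0, -9.2, 0]
  ],
  "squeeze": 35
}}

```text
time_s: 23.25
ee_pos: [0.5182, 0.0392, 0.3066]
eef_rot: [3.142, 0.0, 1.833]
force: [0.5, -0.2, -1.0]
grip_width: 0.0295
grip_force: 35.0
```

{"fn": "servo_tool", "kwargs": {
  "motion": [
    [1, 0, 0, 3, 0],
    [1, 0, 0, 7, 0],
    [1, 0, 0, 11, 0],
    [1, 0, 0, 15, 0],
    [1, 0.2, -4, 15, 0],
    [1, 0.4, -9, 15, 0],
    [1, 0.6, -14, 15, 0],
    [1, 0.8, -19, 15, 0],
    [1, 1, -23, 15, 0],
    [1, 1.1, -26.7, 15, 0],
    [1, 1.1, -26.7, 14, 0],
    [1, 1.1, -26.7, 11, 0],
    [1, 1.1, -26.7, 8, 0],
    [1, 1.1, -26.7, 6, 0],
    [1, 1.1, -26.7, 5, 0],
    [1, 1.1, -26.7, 5, 0],
    [1, 1.1, -26.7, 5, 0]
  ]
}}

```text
time_s: 25.38
ee_pos: [0.5293, -0.2277, 0.3575]
eef_rot: [3.141, 0.001, 1.833]
force: [0.4, -0.5, -2.6]
grip_width: 0.0294
grip_force: 35.0
```

{"fn": "servo_tool", "kwargs": {
  "motion": [
    [1, 0, 0, -1, 0],
    [1, 0, 0, -1.8, 0],
    [1, 0, 0, -2.4, 0],
    [1, 0, 0, -2.8, 0],
    [1, 0, 0, -3.1, 0],
    [1, 0, 0, -3.1, 0],
    [1, 0, 0, -3.1, 0]
  ]
}}

```text
time_s: 26.25
ee_pos: [0.5292, -0.2278, 0.3257]
eef_rot: [3.142, 0.0, 1.833]
force: [-0.5, 0.4, -2.1]
grip_width: 0.0291
grip_force: 35.0
```

{"fn": "servo_tool", "kwargs": {
  "motion": [
    [0.6, 0, 0, 0, 0],
    [0.3, 0, 0, 0, 0],
    [0.2, 0, 0, 0, 0],
    [0, 0, 0, 0, 0],
    [0, 0, 0, 3, 0],
    [0, 0, 0, 6, 0],
    [0, 0, 0, 10, 0],
    [0, -0.5, 2, 13, 0],
    [0, -1.5, 5, 14, 0],
    [0, -2.5, 9, 14, 0],
    [0, -2.5, 9, 14, 0],
    [0, -2.5, 9, 14, 0],
    [0, -2.5, 9, 14, 0]
  ]
}}

```text
time_s: 27.88
ee_pos: [0.5044, -0.1386, 0.4654]
eef_rot: [-3.141, -0.0, 1.832]
force: [-0.4, -0.4, 0.1]
grip_width: 0.0939
grip_force: 0.0
```

```bash
python3 - <<'E'
from h import *
w=snap('w8')
cv2.imwrite('pics/w8c.png',cv2.resize(w['image'][80:350,200:460][:,:,::-1],None,fx=2.2,fy=2.2))
for n,p,z in[('s',(.4797,-.0482),.083),('m',(.4945,-.1008),.103),('l',(.5108,-.161),.123),('x',(.5292,-.2278),.143)]: print(n,((proj(w,(*p,z))-[200,80])*2.2).round(1))
E
```

```text
[ 0.5044 -0.1386  0.4654] [-3.1412e+00 -1.0000e-04  1.8323e+00]
s [272.1 105.6]
m [273.6 230.8]
l [274.  376.3]
x [275.1 538.5]
```

View pics/w8c.png

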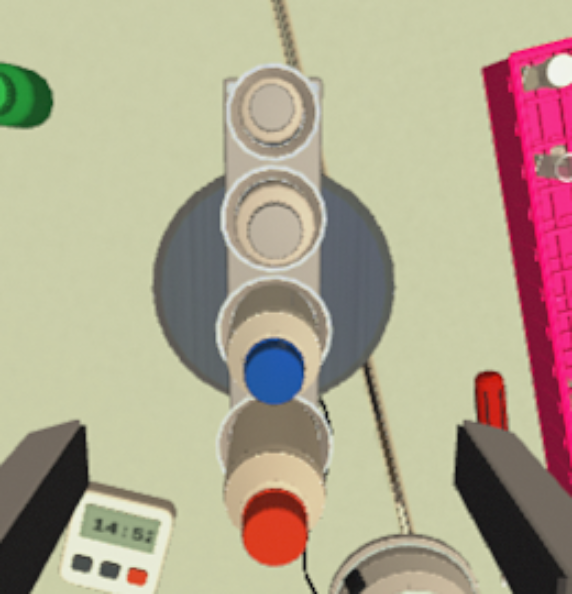

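All four caps sit where an upright, fully seated bottle should show: (271,107), (274,231), (273,373) and (275,535), against predictions of (272,106), (274,231), (274,376) and (275,539). The timer has not moved and the arm is clear.

```bash
python3 -c "
from station import ctrl
print(ctrl.hand_in())"
```

```text
the job is handed in; nothing more can be done
None
```

All four bottles are in their cups in order of size, and I handed the job in at about 28 s; `hand_in()` gave no verdict, but the last wrist picture shows each one upright and seated, with the gripper clear.

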